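# Scoop cooling pellets into the sample cooler

## Task

Use the scoop to move at least three of the metal cooling pellets from the black tray into the white foam cooler with the samples; never touch the pellets with the gripper. Leave every other pellet in the tray, with none spilled or left in the scoop, then stand the scoop upright on the bench again and let go of it. Do not disturb the bottles and the jar.

Things in the scene. Friction and masses are not known exactly. Their poses are not given: they have to be found in the camera images.
- tray: Black open plastic tray of pellets, fixed to the bench. Outer 246 (x) x 166 (y) x 50 mm high, walls 8 mm, inside 230 x 150 mm. Origin: centre of its underside, on the bench. x along its long side, pointing away from the robot (within 0.25 rad), z up.
- tray_in (a point): Centre of the tray's inner floor, 15 mm above the bench; axes as the tray's. The pellets start in the +x half (their centres at x = +32 to +79 mm, y = -30 to +30 mm); the half nearer the robot is empty, with room to lower the scoop into it.
- cooler: White round open foam cooler for samples, fixed to the bench. Outer diameter 174 mm, 80 mm high, wall 12 mm, inside diameter 150 mm. Three small capped vials (24 mm wide, tops 55 mm above the bench) stand fixed inside against its +x wall, 58 mm from the centre. Origin: centre of its underside, on the bench; z up; +x away from the robot (within 0.25 rad). Tray and cooler may swap sides.
- cooler_in (a point): Centre of the cooler's inner floor, 15 mm above the bench.
- scoop: Loose hand scoop, about 150 g, standing on its flat bottom between tray and cooler. Steel pan 80 (x) x 86 (y) mm, sheet 2 mm thick, open at the front (+x), back wall 49 mm high. Raised black handle. Origin: centre of the pan's underside. x out of the open front, starts pointing away from the robot (within 0.3 rad); z up.
- scoop_grip (a point): Centre of the scoop's handle, at scoop x = -85, y = 0, z = +75 mm. The handle is a straight level bar along x, 20 mm wide (y) and 20 mm tall (z), from scoop x = -129 to -44 mm, carried at its front end by a 22 mm wide upright behind the back wall.
- scoop_lip (a point): Middle of the front edge of the scoop's floor (underside), at scoop x = +40, y = 0, z = 0 mm. The pan's side walls are 41 mm high from its back to scoop x = -8 mm, 25 mm high from there to x = +16 mm, and absent along the front 24 mm behind the lip: carry it level or tilted back.
- pellet0: One of six like aluminium cooling pellets: a rounded barrel 22 mm in diameter, 20 mm high, about 16 g, loose, smooth and slippery (friction about 0.3). It starts standing on the tray's floor. Origin: its centre, z along its axis.
- pellet1: Cooling pellet like pellet0.
- pellet2: Cooling pellet like pellet0.
- pellet3: Cooling pellet like pellet0.
- pellet4: Cooling pellet like pellet0.
- pellet5: Cooling pellet like pellet0.
- wash_bottle: Bystander: white plastic wash bottle with a bent spout, 66 mm diameter, 200 mm high, to the right. Origin: centre of its underside.
- amber_bottle: Bystander: amber bottle with a black cap, 72 mm diameter, 170 mm high, to the left. Origin: centre of its underside.
- sample_jar: Bystander: small clear jar with a white lid, 44 mm diameter, 55 mm high, beyond the scoop. Origin: centre of its underside.
Things that resemble listed ones, but are neither listed nor needed, are in the scene too. What is shaped like the cooler but purple is not meant.

How it is judged:
By the outcome, as a careful person would: the job done as asked, in the order asked, and still so for the second after the job is handed in, with the robot touching nothing.
It also fails if it takes over 64 s, if anything falls off the work surface, if the arm or the gripper's body presses on something with over 40 N, if the wrist force passes 120 N, or if a joint passes its speed limit or range.

## Robot

A 6-joint arm with a two-finger parallel gripper is mounted at the origin on the work surface. World frame = base frame: x ahead of the robot, y to its left, z up, the work surface at z = 0. Lengths are in m, angles in degrees, forces in N, time in s.
With the tool pointing down it reaches from about 0.375 to 0.9 m from the base axis. Payload 3.1 kg.
Tool frame: the origin (TCP) lies on the centre line of the jaws, within the pads' length; the fingertips stand 8 mm ahead of it and the grasp point (between the pads) lies 11 mm behind it (bot.tip_extent is the distance from the TCP to the fingertips, in m); z points along the fingers, y is the line along which they close (so a half turn about z gives the same grasp; the last joint's range is limited). The gripper opens to 87 mm and grips with 3 to 60 N. Pads are 19 mm wide; open, the fingers measure 117 mm over their backs; the gripper's body (75 mm by 190 mm) begins 51 mm behind the grasp point.
Start: joints at [-82.535, 30.224, 82.088, -0, 67.689, -10.227], TCP at [0.19, -0.595, 0.231] pointing down, gripper open.
Joint ranges: [-176.69, 176.69], [-43.24, 126.21], [12.49, 139.97], [-82, 262], [0, 151.66], [-163.58, 163.58]. Speed limits (degrees/s): [159.86, 159.86, 180, 180, 180, 180].

## Interface

Orientations are given as a 3x3 rotation matrix whose columns are the frame's x, y, z axes.
In Python, from rig import bot, vision, workorder gives the robot as it stands.
- The arm moves only by the shell command python3 -m handwheel 'ROWS'. ROWS is JSON, a list of rows, each an object with "delta_rot": the turn, a rotation vector about the tool's x, y, z in rad, a list of three; "xyz": the shift along the tool's x, y, z in mm, a list of three; "hand": the closure, from -1 (fully open) to 1 (shut). A call has exactly 5 rows; each row is the pose to reach, as a shift and turn from the pose commanded when the call began, along the tool's axes at that moment; what a row does not reach only later rows make up. A row lasts 1/8 s, in which the tool goes at most 62.5 mm and 10.7 degrees, less where a joint would pass 70% of its speed; a pose out of reach is approached as far as the arm can. A call with a gripper value outside its range is refused whole. The fingers move at their own pace and stop on an object; the grip force is fixed at half the most. Time passes only in rows, so rows that repeat a pose let the fingers close, or fill a call up. It gives the time, the measured TCP pose, the force, the opening and the grip force at its end, in the units of the state.
- bot.read_state(): the state, without advancing time (a new reading comes with each control period).
- vision.capture(name): name is "scene" or "top" or "wrist"; returns the picture (480x640x3 uint8, red, green, blue); there is no depth.
- vision.camera_model(name): a dict with "camera_matrix" (3x3 intrinsics, pixels), "camera_from_world" (4x4, takes a point from world to camera coordinates). Camera axes: x right, y up, looking along -z (the intrinsics and any distortion apply to the point x, -y, -z); pixel columns grow to the right and rows downward; lengths in m; the calibration is good to about 2 mm. A picture is of the moment at which its call begins: read the wrist's pose just before it. camera_model takes no time and is no camera call; for the wrist camera it gives the pose at the moment of the call.
- workorder.hand_in(): hands the job in; it is judged then, once.
The state is a dict: "time_s": time; "joint_positions": joint angles; "qvel": joint speeds; "tau": joint torques, N m; "position": TCP position; "tcp_rot": TCP orientation; "force": force on the tool from outside, world axes, zero at the start; "moment": the same for the moment, N m; "opening": opening from 0.0 (shut) to 1.0 (fully open); "grasp_force": force on a finger pad.
Only numpy, scipy, OpenCV 4.12 (cv2) and the standard library are available. Lean on these libraries where they do the work, as an engineer would, in place of code of your own. Each camera call takes 0.05 s, during which the arm holds its last target. There are 200 camera calls.

## Working session

There is one attempt and no reset: what is moved stays moved. The work goes in short steps, Python scripts to look and compute and a shell command to move; the robot and the scene stay as the last step left them, time stands still between calls to the robot, and variables do not carry over. Pictures are saved under pics/ and viewed, at most 10 in all, crops included, and the job is handed in when it is done.

```bash
ls; mkdir -p pics
python3 - <<'E'
from rig import bot,vision
import cv2,numpy as np
for n in("scene","top"):
    cv2.imwrite(f"pics/{n}0.png",vision.capture(n)[:,:,::-1])
    m=vision.camera_model(n);print(n,np.round(m["camera_matrix"],1).tolist(),np.round(m["camera_from_world"],3).tolist(),[k for k in m])
s=bot.read_state();print(s["time_s"],np.round(s["tcp_rot"],3).tolist(),s["position"])
E
```

```text
pics
scene [[558.7, 0.0, 323.7], [0.0, 558.7, 241.9], [0.0, 0.0, 1.0]] [[0.806, 0.592, 0.001, -0.417], [-0.48, 0.653, 0.586, 0.222], [0.347, -0.473, 0.81, -1.562], [0.0, 0.0, 0.0, 1.0]] ['camera_matrix', 'camera_from_world']
top [[463.7, 0.0, 323.7], [0.0, 463.7, 242.0], [0.0, 0.0, 1.0]] [[-0.089, -0.996, -0.003, 0.044], [0.975, -0.088, 0.203, -0.525], [-0.203, 0.015, 0.979, -1.276], [0.0, 0.0, 0.0, 1.0]] ['camera_matrix', 'camera_from_world']
0.1 [[0.953, 0.304, -0.0], [0.304, -0.953, 0.002], [0.0, -0.002, -1.0]] [ 0.18989587 -0.59478865  0.22964571]
```

View pics/top0.png

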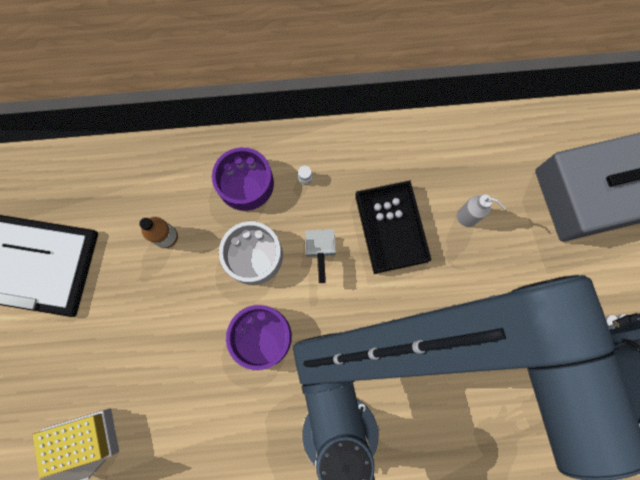

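View pics/scene0.png

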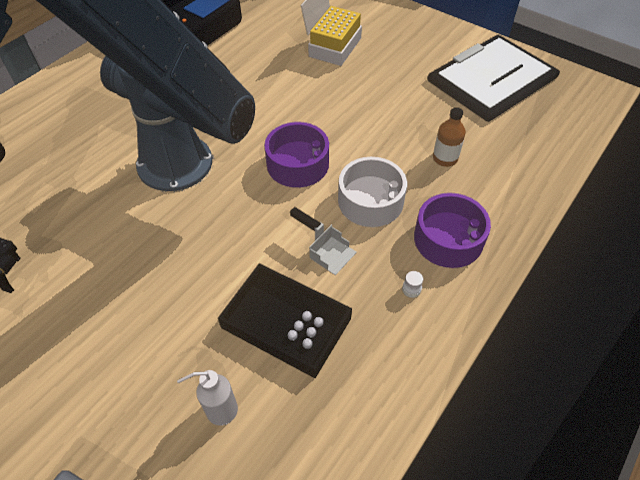

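Top view: the white cooler is at (251,253), with purple look-alikes at (243,179) and (259,337). The scoop pan is at (320,243) with its handle at (321,268), the tray at (393,227) and six pellets around (388,210). The jar is at (305,175), the wash bottle at (475,210) and the amber bottle at (160,232). I choose the white cooler. The other round white or metal candidates are the jar and the wash bottle, and neither is needed.

```bash
cat > h.py <<'E'
from rig import bot,vision
import cv2,numpy as np
def ray(m,px,z):
    K=m["camera_matrix"];T=m["camera_from_world"];R=T[:3,:3];c=-R.T@T[:3,3]
    out=[]
    for u,v in np.atleast_2d(px):
        d=R.T@(np.diag([1,-1,-1])@np.linalg.inv(K)@[u,v,1]);out.append(c+d*(z-c[2])/d[2])
    return np.array(out)
def proj(m,P):
    P=np.atleast_2d(P);q=(m["camera_from_world"]@np.c_[P,np.ones(len(P))].T)[:3]
    q=m["camera_matrix"]@(np.diag([1,-1,-1])@q);return (q[:2]/q[2]).T
def blobs(mask,amin=10):
    n,l,s,c=cv2.connectedComponentsWithStats(mask.astype(np.uint8));return [(s[i],c[i],l==i) for i in range(1,n) if s[i][4]>=amin]
E
python3 - <<'E'
from h import *
m=vision.camera_model("top");im=cv2.imread("pics/top0.png")
T=m["camera_from_world"];print("cam",-T[:3,:3].T@T[:3,3])
hsv=cv2.cvtColor(im,cv2.COLOR_BGR2HSV);H,S,V=[hsv[...,i].astype(int) for i in range(3)]
def win(mask,x0,y0,x1,y1):
    w=np.zeros(mask.shape,bool);w[y0:y1,x0:x1]=1;return mask&w
# tray
b=max(blobs(win(V<60,345,170,440,285)),key=lambda b:b[0][4]);pts=np.argwhere(b[2])[:,::-1].astype(np.float32)
r=cv2.minAreaRect(pts);print("tray px",r);box=cv2.boxPoints(r);print(np.round(ray(m,box,.05),3).tolist())
# pellets
for s,c,_ in blobs(win(V>120,365,190,415,265),3): print("pel",s[4],c.round(1),ray(m,c,.03)[0].round(3))
# cooler
mk=win((S<45)&(V>110),212,218,288,290);b=max(blobs(mk),key=lambda b:b[0][4]);pts=np.argwhere(b[2])[:,::-1].astype(np.float32)
e=cv2.minEnclosingCircle(pts);print("cooler",e,ray(m,e[0],.08),ray(m,[e[0][0]+e[1],e[0][1]],.08))
# scoop
for nm,mk,z in(("handle",win(V<60,308,240,335,290),.085),("pan",win((S<45)&(V>90),300,225,342,262),.0)):
    b=max(blobs(mk),key=lambda b:b[0][4]);pts=np.argwhere(b[2])[:,::-1].astype(np.float32);r=cv2.minAreaRect(pts);print(nm,r);print(np.round(ray(m,cv2.boxPoints(r),z),3).tolist(), ray(m,r[0],z).round(3))
cv2.imwrite("pics/crop1.png",cv2.resize(im[160:300,200:440],None,fx=3.3,fy=3.3,interpolation=cv2.INTER_CUBIC))
E
```

```text
cam [0.25731824 0.01702327 1.35627356]
tray px ((392.3823547363281, 226.52943420410156), (85.1300048828125, 58.20854949951172), 75.96376037597656)
[[0.668, -0.105, 0.05], [0.697, -0.275, 0.05], [0.446, -0.303, 0.05], [0.42, -0.138, 0.05]]
pel 34 [395.4 200.7] [ 0.638 -0.227  0.03 ]
pel 34 [377.1 206.2] [ 0.626 -0.171  0.03 ]
pel 33 [386.8 204.8] [ 0.627 -0.2    0.03 ]
pel 35 [398.1 213.1] [ 0.599 -0.23   0.03 ]
pel 36 [379.2 215.9] [ 0.595 -0.174  0.03 ]
pel 33 [389.4 214.9] [ 0.596 -0.204  0.03 ]
pel 81 [366.6 255.8] [ 0.48  -0.124  0.03 ]
cooler ((249.68687438964844, 251.75083923339844), 31.598783493041992) [[0.51211067 0.20628281 0.08      ]] [[0.50419389 0.11814173 0.08      ]]
handle ((321.50640869140625, 267.57952880859375), (28.987390518188477, 6.977707862854004), 85.42607879638672)
[[0.49, 0.019, 0.085], [0.49, -0.0, 0.085], [0.408, 0.001, 0.085], [0.409, 0.02, 0.085]] [[0.449 0.01  0.085]]
pan ((319.55487060546875, 241.5972900390625), (24.419496536254883, 30.212257385253906), 87.1375961303711)
[[0.579, 0.052, 0.0], [0.576, -0.038, 0.0], [0.501, -0.035, 0.0], [0.505, 0.055, -0.0]] [[0.54  0.008 0.   ]]
```

View pics/crop1.png

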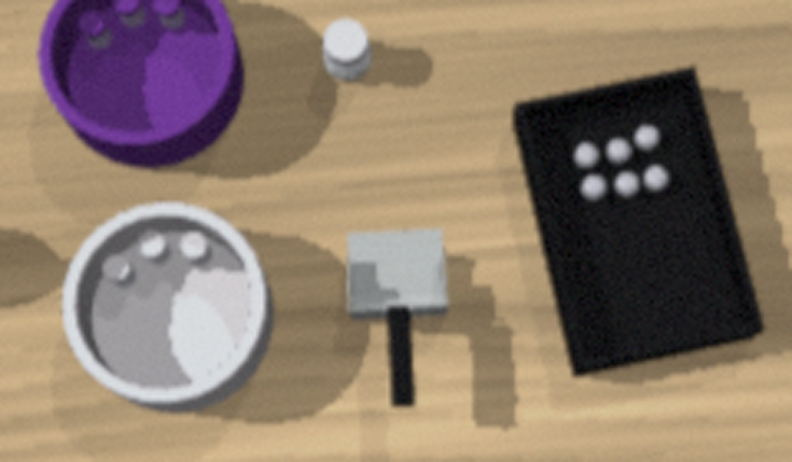

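The crop confirms the choice: one white cooler with three vials, the only scoop to its right, and the only black tray with six pellets. The measured sizes match the description (tray 250x170, handle 82x19 mm, cooler rim radius 88 mm). The grasp target on the handle is about (0.463, 0.010), yaw about -1°.

```bash
cat >> h.py <<'E'
from scipy.spatial.transform import Rotation as Ro
def pose(yaw,pitch=0):  # tool pose with scoop yaw and nose-down pitch (deg)
    return (Ro.from_euler('z',yaw,degrees=True)*Ro.from_euler('y',pitch,degrees=True)*Ro.from_euler('x',180,degrees=True)).as_matrix()
def delta(p,R):
    s=bot.read_state();C=np.array(s["tcp_rot"])
    print("t",round(s["time_s"],2),"pos",np.round(s["position"],4),"F",np.round(s["force"],1),"op",round(s["opening"],3),"gf",round(s["grasp_force"],1),
     "\n xyz",np.round(1000*C.T@(np.array(p)-s["position"]),1),"rot",np.round(Ro.from_matrix(C.T@R).as_rotvec(),4))
E
python3 -m handwheel '[{"xyz":[41,-46,0],"delta_rot":[0,0,0.16],"hand":-1},{"xyz":[82,-92,0],"delta_rot":[0,0,0.323],"hand":-1},{"xyz":[123,-138,0],"delta_rot":[0,0,0.323],"hand":-1},{"xyz":[164,-184,0],"delta_rot":[0,0,0.323],"hand":-1},{"xyz":[205,-230,0],"delta_rot":[0,0,0.323],"hand":-1}]'
python3 -c "
from h import *
delta([.463,.0095,.16],pose(-1))"
```

```text
time_s: 0.72
position: [0.3158, -0.3121, 0.2304]
tcp_rot: [[1.0, -0.015, 0.0], [-0.015, -1.0, 0.0], [0.0, -0.0, -1.0]]
force: [0.3, -0.5, 0.5]
opening: 1.001
grasp_force: 0.0
t 0.72 pos [ 0.3158 -0.3121  0.2304] F [ 0.3 -0.5  0.5] op 1.001 gf 0.0 
 xyz [ 142.3 -323.7   70.5] rot [-0.0003 -0.0002  0.0024]
```

```bash
python3 -m handwheel '[{"xyz":[24,-56,0],"delta_rot":[0,0,0],"hand":-1},{"xyz":[48,-112,10],"delta_rot":[0,0,0],"hand":-1},{"xyz":[72,-168,20],"delta_rot":[0,0,0],"hand":-1},{"xyz":[96,-220,35],"delta_rot":[0,0,0],"hand":-1},{"xyz":[120,-272,50],"delta_rot":[0,0,0],"hand":-1}]' >/dev/null
python3 -m handwheel '[{"xyz":[22,-52,20],"delta_rot":[0,0,0],"hand":-1},{"xyz":[22,-52,20],"delta_rot":[0,0,0],"hand":-1},{"xyz":[22,-52,20],"delta_rot":[0,0,0],"hand":-1},{"xyz":[22,-52,20],"delta_rot":[0,0,0],"hand":-1},{"xyz":[22,-52,20],"delta_rot":[0,0,0],"hand":-1}]' >/dev/null
python3 - <<'E'
from h import *
delta([.463,.0095,.064],pose(-1))
m=vision.camera_model("wrist");im=vision.capture("wrist");cv2.imwrite("pics/w1.png",im[:,:,::-1])
T=m["camera_from_world"];print("cam",-T[:3,:3].T@T[:3,3])
print(proj(m,[[.463,.0095,.085],[.578,.007,.0],[.558,-.205,.015]]))
E
```

```text
t 1.98 pos [0.4619 0.0066 0.161 ] F [-0.5 -0.1  0.2] op 0.997 gf 0.0 
 xyz [ 0.9 -3.  97. ] rot [ 0.0003 -0.0008  0.0006]
cam [0.53324796 0.00668737 0.31542136]
[[315.10891267 258.06034857]
 [316.48056304  73.88191311]
 [616.69263432  95.8926398 ]]
```

View pics/w1.png

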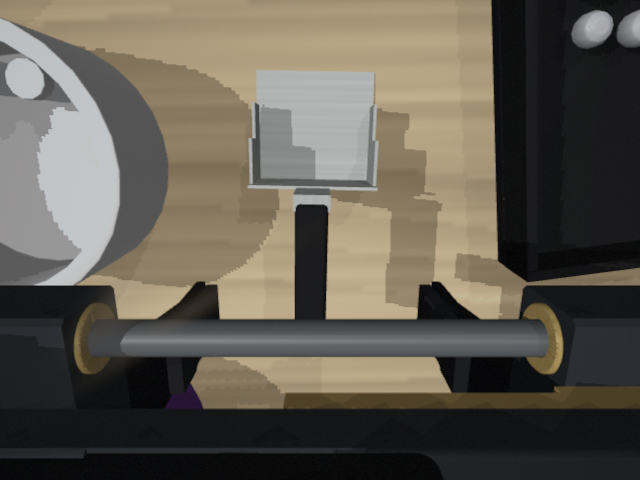

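Wrist view: the handle runs from (311,205) to (311,320), the lip middle is at (316,71), and the cooler and tray are to the left and right. The handle is about 2 mm to the left of the estimate, with a yaw of about -2°. I'll descend and grip.

```bash
python3 -m handwheel '[{"xyz":[1,-5,45],"delta_rot":[0,0,0.018],"hand":-1},{"xyz":[1,-5,85],"delta_rot":[0,0,0.018],"hand":-1},{"xyz":[1,-5,97],"delta_rot":[0,0,0.018],"hand":-1},{"xyz":[1,-5,97],"delta_rot":[0,0,0.018],"hand":-1},{"xyz":[1,-5,97],"delta_rot":[0,0,0.018],"hand":1}]'
python3 -m handwheel '[{"xyz":[0,0,0],"delta_rot":[0,0,0],"hand":1},{"xyz":[0,0,0],"delta_rot":[0,0,0],"hand":1},{"xyz":[0,0,0],"delta_rot":[0,0,0],"hand":1},{"xyz":[0,0,0],"delta_rot":[0,0,0],"hand":1},{"xyz":[0,0,0],"delta_rot":[0,0,0],"hand":1}]'
```

```text
time_s: 2.65
position: [0.464, 0.0126, 0.0647]
tcp_rot: [[0.999, -0.033, 0.002], [-0.033, -0.999, -0.001], [0.002, 0.0, -1.0]]
force: [0.1, -0.3, 0.2]
opening: 0.95
grasp_force: 0.0
time_s: 3.28
position: [0.463, 0.013, 0.0635]
tcp_rot: [[0.999, -0.032, -0.0], [-0.032, -0.999, 0.0], [-0.0, -0.0, -1.0]]
force: [-0.8, -0.4, 0.1]
opening: 0.402
grasp_force: 0.0
```

```bash
python3 -m handwheel '[{"xyz":[0,0,0],"delta_rot":[0,0,0],"hand":1},{"xyz":[0,0,0],"delta_rot":[0,0,0],"hand":1},{"xyz":[0,0,0],"delta_rot":[0,0,0],"hand":1},{"xyz":[0,0,0],"delta_rot":[0,0,0],"hand":1},{"xyz":[0,0,-15],"delta_rot":[0,0,0],"hand":1}]'
python3 -m handwheel '[{"xyz":[0,0,-20],"delta_rot":[0,0,0],"hand":1},{"xyz":[0,0,-45],"delta_rot":[0,0,0],"hand":1},{"xyz":[0,0,-75],"delta_rot":[0,0,0],"hand":1},{"xyz":[0,0,-80],"delta_rot":[0,0,0],"hand":1},{"xyz":[0,0,-80],"delta_rot":[0,0,0],"hand":1}]'
python3 - <<'E'
from h import *
im=vision.capture("wrist")
cv2.imwrite("pics/w2.png",im[:,:,::-1])
m=vision.camera_model("top");im=vision.capture("top");cv2.imwrite("pics/top2.png",im[:,:,::-1])
# tray outline corners picked in crop1 (top view), on rim plane
px=np.array([[517,103],[693,70],[762,332],[575,373]])/3.3+[200,160]
c=ray(m,px,.05);print(c.round(3).tolist(),c.mean(0).round(4))
for a,b in((0,3),(1,2)): d=c[a]-c[b];print(np.hypot(*d[:2]),np.degrees(np.arctan2(d[1],d[0])))
s=bot.read_state();print(s["time_s"],s["position"],s["force"],s["opening"],s["grasp_force"])
E
```

```text
time_s: 3.9
position: [0.462, 0.0131, 0.0779]
tcp_rot: [[0.999, -0.032, -0.003], [-0.032, -0.999, 0.001], [-0.003, -0.001, -1.0]]
force: [-0.8, 0.1, -2.0]
opening: 0.229
grasp_force: 29.8
time_s: 4.53
position: [0.4627, 0.0131, 0.1582]
tcp_rot: [[0.999, -0.032, -0.0], [-0.032, -0.999, 0.0], [-0.0, -0.0, -1.0]]
force: [-0.6, 0.1, -1.3]
opening: 0.227
grasp_force: 29.8
[[0.671, -0.113, 0.05], [0.687, -0.273, 0.05], [0.446, -0.303, 0.05], [0.425, -0.138, 0.05]] [ 0.5574 -0.2068  0.05  ]
0.24695323548346426 5.7159659778882155
0.24301212190675323 6.918453935420984
4.625 [0.46212855 0.01309717 0.15749145] [-0.59305122  0.20761788 -1.64978784] 0.22305303533683513 29.84973614104092
```

View pics/w2.png

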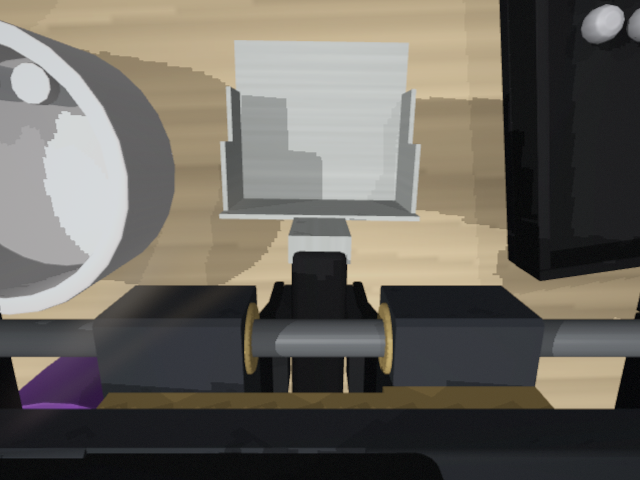

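```bash
cat >> h.py <<'E'
TC=np.array([.5575,-.206]);TY=6.5
def tcp_for(lip,yaw,pitch,L=np.array([.115,0,-.064])):
    R=pose(yaw,pitch);S=R@np.diag([1,-1,-1]);return np.array(lip)-S@L,R
def tray(x,y,z):
    a=np.radians(TY);return [TC[0]+x*np.cos(a)-y*np.sin(a),TC[1]+x*np.sin(a)+y*np.cos(a),z]
E
python3 - <<'E'
from h import *
m=vision.camera_model("wrist");s=bot.read_state();C=np.array(s["tcp_rot"])
S=C@np.diag([1,-1,-1]);print(m["camera_matrix"][0],proj(m,[s["position"]+S@[.115,y,-.062] for y in(-.043,0,.043)]).round(1))
delta(*tcp_for(tray(.006,0,.08),6.5,5))
E
```

```text
[399.99809888   0.         317.94637027] [[407.8  45.4]
 [320.7  45.3]
 [233.6  45.2]]
t 4.62 pos [0.4621 0.0131 0.1575] F [-0.6  0.2 -1.6] op 0.223 gf 29.8 
 xyz [  0.5 230.9   3.6] rot [-0.007  -0.0847 -0.1456]
```

The scoop is held level. The lip is at row 41 (predicted 45), columns 235–408 (predicted 234–408), so it hasn't sagged. Next I'll move it over the tray.

```bash
python3 -m handwheel '[{"xyz":[0,55,0],"delta_rot":[0,0,-0.05],"hand":1},{"xyz":[0,110,0],"delta_rot":[-0.003,-0.04,-0.1],"hand":1},{"xyz":[0,165,0],"delta_rot":[-0.007,-0.085,-0.146],"hand":1},{"xyz":[0,215,0],"delta_rot":[-0.007,-0.085,-0.146],"hand":1},{"xyz":[0,231,0],"delta_rot":[-0.007,-0.085,-0.146],"hand":1}]'
python3 - <<'E'
from h import *
delta(*tcp_for(tray(.006,0,.02),6.5,5))
im=vision.capture("wrist");cv2.imwrite("pics/w3.png",im[:,:,::-1])
E
```

```text
time_s: 5.25
position: [0.4554, -0.2207, 0.1572]
tcp_rot: [[0.99, 0.11, -0.085], [0.11, -0.994, -0.01], [-0.086, 0.0, -0.996]]
force: [-0.2, 0.2, -0.7]
opening: 0.222
grasp_force: 29.9
t 5.25 pos [ 0.4554 -0.2207  0.1572] F [-0.2  0.2 -0.7] op 0.222 gf 29.9 
 xyz [ 5.5 -3.1 63.2] rot [ 0.0002 -0.0014 -0.0028]
```

View pics/w3.png

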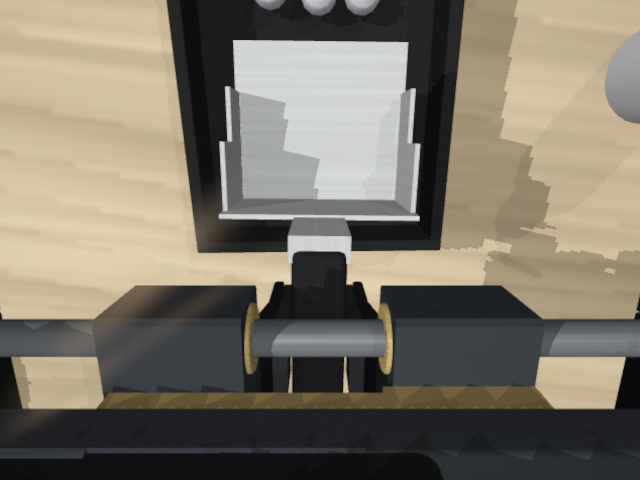

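The view shows the scoop centred on the tray (tray walls at columns 168/463, scoop at 321) with the pellets just ahead at rows 0–10. I'll lower it.

```bash
python3 -m handwheel '[{"xyz":[2,-2,30],"delta_rot":[0,0,0],"hand":1},{"xyz":[2,-2,55],"delta_rot":[0,0,0],"hand":1},{"xyz":[2,-2,61],"delta_rot":[0,0,0],"hand":1},{"xyz":[2,-2,62],"delta_rot":[0,0,0],"hand":1},{"xyz":[2,-2,64],"delta_rot":[0,0,0],"hand":1}]'
python3 -m handwheel '[{"xyz":[0,0,1],"delta_rot":[0,0,0],"hand":1},{"xyz":[0,0,2],"delta_rot":[0,0,0],"hand":1},{"xyz":[0,0,3],"delta_rot":[0,0,0],"hand":1},{"xyz":[0,0,4],"delta_rot":[0,0,0],"hand":1},{"xyz":[0,0,4],"delta_rot":[0,0,0],"hand":1}]'
python3 - <<'E'
from h import *
delta(*tcp_for(tray(.110,0,.015),6.5,5))
E
```

```text
time_s: 5.92
position: [0.4527, -0.2164, 0.0953]
tcp_rot: [[0.99, 0.114, -0.083], [0.114, -0.993, -0.011], [-0.084, 0.002, -0.996]]
force: [0.6, -0.7, -1.1]
opening: 0.227
grasp_force: 29.9
time_s: 6.55
position: [0.4515, -0.2164, 0.0906]
tcp_rot: [[0.99, 0.114, -0.085], [0.113, -0.994, -0.01], [-0.085, 0.001, -0.996]]
force: [-0.5, 0.3, -0.9]
opening: 0.226
grasp_force: 29.9
t 6.55 pos [ 0.4515 -0.2164  0.0906] F [-0.5  0.3 -0.9] op 0.226 gf 29.9 
 xyz [107.2   1.7  -7.4] rot [ 0.0007 -0.0019  0.0003]
```

```bash
python3 -m handwheel '[{"xyz":[0,0,1],"delta_rot":[0,0,0],"hand":1},{"xyz":[0,0,1.5],"delta_rot":[0,0,0],"hand":1},{"xyz":[0,0,2],"delta_rot":[0,0,0],"hand":1},{"xyz":[0,0,2.5],"delta_rot":[0,0,0],"hand":1},{"xyz":[0,0,2.5],"delta_rot":[0,0,0],"hand":1}]'
```

```text
time_s: 7.18
position: [0.4514, -0.2165, 0.0882]
tcp_rot: [[0.99, 0.114, -0.085], [0.113, -0.994, -0.01], [-0.085, 0.001, -0.996]]
force: [0.3, -0.6, -1.1]
opening: 0.228
grasp_force: 29.9
```

```bash
python3 -m handwheel '[{"xyz":[0,0,0.7],"delta_rot":[0,0,0],"hand":1},{"xyz":[0,0,1.4],"delta_rot":[0,0,0],"hand":1},{"xyz":[0,0,1.4],"delta_rot":[0,0,0],"hand":1},{"xyz":[0,0,2],"delta_rot":[0,0,0],"hand":1},{"xyz":[0,0,2],"delta_rot":[0,0,0],"hand":1}]'
```

```text
time_s: 7.8
position: [0.4512, -0.2165, 0.0863]
tcp_rot: [[0.99, 0.114, -0.084], [0.113, -0.994, -0.011], [-0.085, 0.001, -0.996]]
force: [-2.7, -1.1, 4.0]
opening: 0.225
grasp_force: 29.9
```

```bash
python3 -m handwheel '[{"xyz":[12,0,-1.2],"delta_rot":[0,0,0],"hand":1},{"xyz":[24,0,-2.2],"delta_rot":[0,0,0],"hand":1},{"xyz":[36,0,-3.2],"delta_rot":[0,0,0],"hand":1},{"xyz":[48,0,-4.2],"delta_rot":[0,0,0],"hand":1},{"xyz":[60,0,-5.2],"delta_rot":[0,0,0],"hand":1}]'
python3 - <<'E'
from h import *
delta(*tcp_for(tray(.110,0,.0135),6.5,5))
im=vision.capture("top");cv2.imwrite("pics/t3.png",cv2.resize(im[170:290,300:450,::-1],None,fx=5,fy=5))
E
```

```text
time_s: 8.43
position: [0.5118, -0.2094, 0.0862]
tcp_rot: [[0.99, 0.114, -0.085], [0.114, -0.993, -0.01], [-0.086, 0.001, -0.996]]
force: [-2.9, -1.1, 3.2]
opening: 0.225
grasp_force: 30.0
t 8.43 pos [ 0.5118 -0.2094  0.0862] F [-2.9 -1.1  3.2] op 0.225 gf 30.0 
 xyz [46.5  1.9 -5.1] rot [ 0.0007 -0.0016  0.0008]
```

View pics/t3.png

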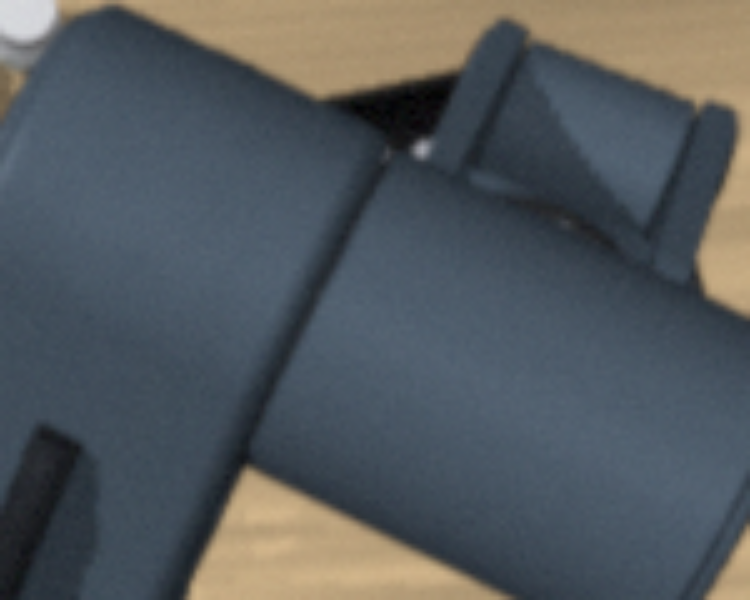

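The top view is blocked by the arm, so I'll use the wrist camera and keep pushing.

```bash
python3 -m handwheel '[{"xyz":[8,0,-0.7],"delta_rot":[0,0,0],"hand":1},{"xyz":[16,0,-1.4],"delta_rot":[0,0,0],"hand":1},{"xyz":[24,0,-2.1],"delta_rot":[0,0,0],"hand":1},{"xyz":[32,0,-2.8],"delta_rot":[0,0,0],"hand":1},{"xyz":[38,0,-3.3],"delta_rot":[0,0,0],"hand":1}]'
python3 - <<'E'
from h import *
delta(*tcp_for(tray(.110,0,.0135),6.5,5))
im=vision.capture("wrist");cv2.imwrite("pics/w4.png",im[:,:,::-1])
E
```

```text
time_s: 9.1
position: [0.5491, -0.2053, 0.0863]
tcp_rot: [[0.99, 0.114, -0.085], [0.113, -0.993, -0.01], [-0.086, 0.001, -0.996]]
force: [-7.7, -1.9, 6.7]
opening: 0.227
grasp_force: 30.0
t 9.1 pos [ 0.5491 -0.2053  0.0863] F [-7.7 -1.9  6.7] op 0.227 gf 30.0 
 xyz [ 9.1  1.7 -1.7] rot [ 0.0007 -0.0011  0.0007]
```

View pics/w4.png

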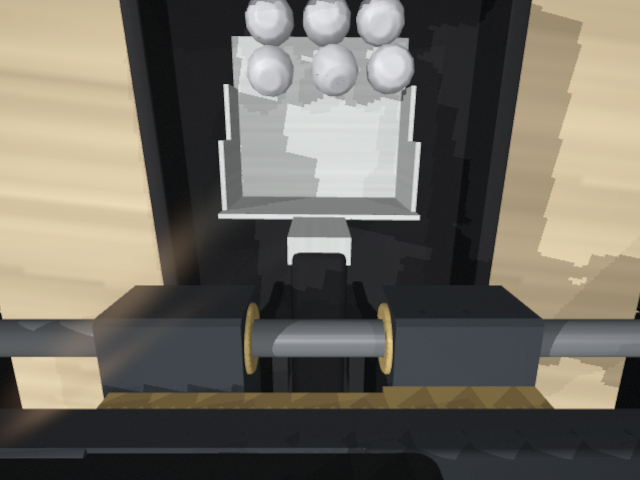

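Wrist view: three pellets at (270,70), (335,70) and (390,70) are already on the pan, and the second row is mounting the lip. The right one overhangs slightly, so I'll shift right 5 mm while pushing.

```bash
python3 -m handwheel '[{"xyz":[0,3,0],"delta_rot":[0,0,0],"hand":1},{"xyz":[1,5,-0.1],"delta_rot":[0,0,0],"hand":1},{"xyz":[4,5,-0.4],"delta_rot":[0,0,0],"hand":1},{"xyz":[7,5,-0.6],"delta_rot":[0,0,0],"hand":1},{"xyz":[9,5,-0.8],"delta_rot":[0,0,0],"hand":1}]'
python3 - <<'E'
from h import *
delta(*tcp_for(tray(.110,0,.0135),6.5,5))
im=vision.capture("wrist");cv2.imwrite("pics/w5.png",im[:300,150:500,::-1])
E
```

```text
time_s: 9.78
position: [0.5589, -0.2098, 0.0863]
tcp_rot: [[0.99, 0.113, -0.084], [0.113, -0.994, -0.011], [-0.084, 0.002, -0.996]]
force: [-3.7, -0.3, 2.7]
opening: 0.225
grasp_force: 30.0
t 9.78 pos [ 0.5589 -0.2098  0.0863] F [-3.7 -0.3  2.7] op 0.225 gf 30.0 
 xyz [-0.  -3.9 -0.9] rot [ 0.0016 -0.0028 -0.0001]
```

View pics/w5.png

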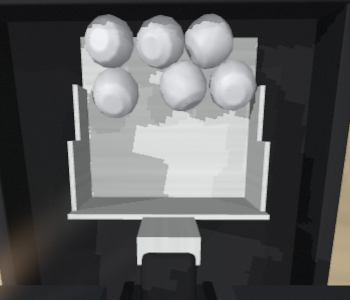

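```bash
python3 -m handwheel '[{"xyz":[2,0,-0.2],"delta_rot":[0,0,0],"hand":1},{"xyz":[4,0,-0.4],"delta_rot":[0,0,0],"hand":1},{"xyz":[5,0,-0.5],"delta_rot":[0,0,0],"hand":1},{"xyz":[6,0,-0.6],"delta_rot":[0,0,0],"hand":1},{"xyz":[6,0,-0.6],"delta_rot":[0,0,0],"hand":1}]'
python3 - <<'E'
from h import *
s=bot.read_state();print(s["force"])
R=np.array(s["tcp_rot"]);S=R@np.diag([1,-1,-1]);lip=s["position"]+S@[.115,0,-.064];print(lip, Ro.from_matrix(S).as_euler('ZYX',degrees=True))
ex=S[:,0]*[1,1,0];ex/=np.linalg.norm(ex)
for p,dx,dz in((0,-.001,.001),(-8,-.001,.013),(-16,-.001,.024),(-22,-.002,.033),(-22,-.025,.1)):
    print(p);delta(*tcp_for(lip+ex*dx+[0,0,dz],6.5,p))
E
```

```text
time_s: 10.45
position: [0.5647, -0.2086, 0.0864]
tcp_rot: [[0.99, 0.114, -0.084], [0.113, -0.994, -0.011], [-0.085, 0.001, -0.996]]
force: [-2.5, -0.8, 2.6]
opening: 0.22
grasp_force: 30.0
[-2.46327869 -0.84340084  2.60408922]
[ 0.67314809 -0.1962152   0.01287088] [ 6.52535135  4.86104571 -0.05385591]
0
t 10.45 pos [ 0.5647 -0.2086  0.0864] F [-2.5 -0.8  2.6] op 0.22 gf 30.0 
 xyz [-6.1  0.   9.1] rot [0.001  0.0848 0.0005]
-8
t 10.45 pos [ 0.5647 -0.2086  0.0864] F [-2.5 -0.8  2.6] op 0.22 gf 30.0 
 xyz [-13.5  -0.   14.3] rot [0.0009 0.2245 0.0005]
-16
t 10.45 pos [ 0.5647 -0.2086  0.0864] F [-2.5 -0.8  2.6] op 0.22 gf 30.0 
 xyz [-18.3  -0.   21.3] rot [0.0009 0.3641 0.0006]
-22
t 10.45 pos [ 0.5647 -0.2086  0.0864] F [-2.5 -0.8  2.6] op 0.22 gf 30.0 
 xyz [-21.3  -0.   26.2] rot [0.0009 0.4688 0.0007]
-22
t 10.45 pos [ 0.5647 -0.2086  0.0864] F [-2.5 -0.8  2.6] op 0.22 gf 30.0 
 xyz [-49.9   0.  -38.7] rot [0.0009 0.4688 0.0007]
```

```bash
python3 -m handwheel '[{"xyz":[2,0,-0.2],"delta_rot":[0,0,0],"hand":1},{"xyz":[-4,0,8.5],"delta_rot":[0,0.085,0],"hand":1},{"xyz":[-11.5,0,13.5],"delta_rot":[0,0.2245,0],"hand":1},{"xyz":[-16.5,0,20.3],"delta_rot":[0,0.364,0],"hand":1},{"xyz":[-20,0,25.2],"delta_rot":[0,0.469,0],"hand":1}]'
python3 - <<'E'
from h import *
s=bot.read_state();R=np.array(s["tcp_rot"]);S=R@np.diag([1,-1,-1]);lip=s["position"]+S@[.115,0,-.064];print(lip, Ro.from_matrix(S).as_euler('ZYX',degrees=True))
im=vision.capture("wrist");cv2.imwrite("pics/w6.png",im[:,:,::-1])
E
```

```text
time_s: 11.08
position: [0.5458, -0.2074, 0.0643]
tcp_rot: [[0.934, 0.12, 0.336], [0.109, -0.993, 0.05], [0.34, -0.01, -0.94]]
force: [0.9, 0.9, -1.6]
opening: 0.23
grasp_force: 30.0
[ 0.67472062 -0.19163345  0.04314835] [  6.66009072 -19.86141909   0.62402577]
```

View pics/w6.png

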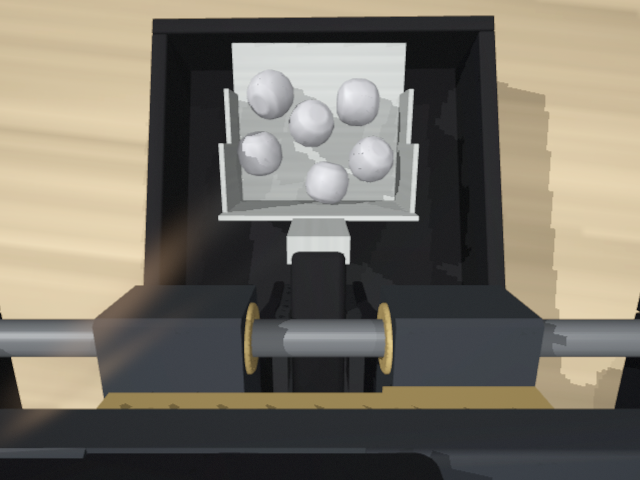

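All six pellets are in the pan: (270,95), (310,123), (357,102), (260,153), (371,158), (327,183). I'll lift it slowly while tilted back.

```bash
python3 -m handwheel '[{"xyz":[-3,0,-12],"delta_rot":[0,0,0],"hand":1},{"xyz":[2,0,-30],"delta_rot":[0,0,0],"hand":1},{"xyz":[10,-0.5,-55],"delta_rot":[0,0,0],"hand":1},{"xyz":[20,-1,-82],"delta_rot":[0,0,0],"hand":1},{"xyz":[27,-1,-102],"delta_rot":[0,0,0],"hand":1}]'
python3 - <<'E'
from h import *
im=vision.capture("wrist");m=vision.camera_model("wrist")
for s,c,_ in blobs(cv2.inRange(cv2.cvtColor(im,cv2.COLOR_RGB2GRAY),0,0)*0+1,1e9):pass
d=cv2.absdiff(im,cv2.imread("pics/w6.png")[:,:,::-1])[30:215,225:412].mean();print("pan diff",d)
cv2.imwrite("pics/w7.png",im[:,:,::-1])
s=bot.read_state();R=np.array(s["tcp_rot"]);S=R@np.diag([1,-1,-1]);print(s["position"]+S@[.115,0,-.064],Ro.from_matrix(S).as_euler('ZYX',degrees=True),s["force"])
delta(*tcp_for([.512-.03,.206,.16],2,-20))
E
```

```text
time_s: 11.75
position: [0.5385, -0.2092, 0.1724]
tcp_rot: [[0.934, 0.122, 0.335], [0.112, -0.993, 0.048], [0.338, -0.007, -0.941]]
force: [-0.3, -0.1, -3.3]
opening: 0.223
grasp_force: 30.0
pan diff 33.67754492460375
[ 0.66881902 -0.1942693   0.15411575] [  6.89307444 -19.99624945   0.22849296] [1.04635217 0.21513373 0.15687305]
t 11.8 pos [ 0.5398 -0.2101  0.1749] F [1.  0.2 0.2] op 0.227 gf 30.0 
 xyz [-126.7 -431.3  -50.6] rot [-0.0332  0.0002  0.0803]
```

```bash
python3 -m handwheel '[{"xyz":[-7,-24,-4],"delta_rot":[-0.007,0,0.016],"hand":1},{"xyz":[-18,-62,-9],"delta_rot":[-0.014,0,0.032],"hand":1},{"xyz":[-31,-106,-14],"delta_rot":[-0.02,0,0.048],"hand":1},{"xyz":[-45,-152,-20],"delta_rot":[-0.027,0,0.064],"hand":1},{"xyz":[-58,-196,-25],"delta_rot":[-0.033,0,0.08],"hand":1}]'
python3 - <<'E'
from h import *
delta(*tcp_for([.512-.03,.206,.14],2,-20))
E
```

```text
time_s: 12.42
position: [0.4509, -0.0204, 0.1765]
tcp_rot: [[0.941, 0.035, 0.337], [0.031, -0.999, 0.017], [0.338, -0.006, -0.941]]
force: [0.6, 0.4, -2.5]
opening: 0.221
grasp_force: 30.0
t 12.43 pos [ 0.4509 -0.0204  0.1765] F [ 0.6  0.4 -2.5] op 0.221 gf 30.0 
 xyz [ -91.4 -225.1  -14.7] rot [-0.0057  0.0045 -0.0023]
```

```bash
python3 -m handwheel '[{"xyz":[-18,-45,-3],"delta_rot":[0,0,0],"hand":1},{"xyz":[-37,-92,-6],"delta_rot":[0,0,0],"hand":1},{"xyz":[-56,-138,-9],"delta_rot":[0,0,0],"hand":1},{"xyz":[-75,-185,-12],"delta_rot":[0,0,0],"hand":1},{"xyz":[-85,-210,-14],"delta_rot":[0,0,0],"hand":1}]'
python3 -m handwheel '[{"xyz":[-4,-9,-1],"delta_rot":[0,0,0],"hand":1},{"xyz":[-6,-15,-1],"delta_rot":[0,0,0],"hand":1},{"xyz":[-6,-15,-1],"delta_rot":[0,0,0],"hand":1},{"xyz":[-6,-15,-1],"delta_rot":[0,0,0],"hand":1},{"xyz":[-6,-15,-1],"delta_rot":[0,0,0],"hand":1}]'
python3 - <<'E'
from h import *
m=vision.camera_model("top");im=vision.capture("top");cv2.imwrite("pics/t8.png",im[:,:,::-1])
m2=vision.camera_model("wrist");w=vision.capture("wrist");cv2.imwrite("pics/w8.png",w[:,:,::-1])
# tray check: bright spots inside
a=im[185:265,362:425];print("bright in tray",[(s[4],c.round(0)) for s,c,_ in blobs(a.min(2)>110,3)])
# cooler rim in wrist view: predicted circle vs white
th=np.linspace(0,2*np.pi,13)[:-1]
print(proj(m2,[[.512+.087*np.cos(t),.206+.087*np.sin(t),.08] for t in th]).round(0).tolist())
g=(w.astype(int).max(2)-w.astype(int).min(2)<25)&(w.min(2)>70)
for s,c,_ in blobs(g,300):print(s,c.round(0))
for p,dx,z in((0,-.03,.11),(15,-.03,.085),(20,-.03,.075),(30,-.03,.062),(45,-.03,.055)):
    print(p);delta(*tcp_for([.512+dx,.206,z],2,p))
E
```

```text
time_s: 13.05
position: [0.3639, 0.1775, 0.1629]
tcp_rot: [[0.941, 0.035, 0.337], [0.031, -0.999, 0.018], [0.337, -0.007, -0.941]]
force: [1.3, -0.2, -2.4]
opening: 0.226
grasp_force: 30.0
time_s: 13.68
position: [0.3573, 0.1905, 0.1615]
tcp_rot: [[0.942, 0.034, 0.335], [0.03, -0.999, 0.018], [0.335, -0.007, -0.942]]
force: [-0.8, 1.1, -1.7]
opening: 0.226
grasp_force: 30.0
bright in tray [(np.int32(18), array([4., 1.])), (np.int32(3), array([ 0., 47.])), (np.int32(40), array([ 1., 59.])), (np.int32(37), array([ 3., 77.]))]
[[310.0, -63.0], [244.0, -49.0], [194.0, -5.0], [172.0, 58.0], [186.0, 123.0], [233.0, 173.0], [300.0, 193.0], [369.0, 177.0], [420.0, 130.0], [439.0, 66.0], [422.0, 2.0], [375.0, -45.0]]
[  0   0  34  27 627] [13. 10.]
[  169     0   265   264 52830] [306. 108.]
[   0  319   98   39 2955] [ 51. 338.]
[ 252  323  134   32 3455] [329. 339.]
[ 543  324   97   31 2348] [600. 339.]
0
t 13.78 pos [0.3572 0.1904 0.1614] F [ 0.2 -0.5 -2.6] op 0.224 gf 30.0 
 xyz [ 13.9 -11.3  -8.4] rot [-0.0063 -0.3418 -0.0018]
15
t 13.78 pos [0.3572 0.1904 0.1614] F [ 0.2 -0.5 -2.6] op 0.224 gf 30.0 
 xyz [ 34.1 -11.3  -3.9] rot [-0.0066 -0.6036 -0.001 ]
20
t 13.78 pos [0.3572 0.1904 0.1614] F [ 0.2 -0.5 -2.6] op 0.224 gf 30.0 
 xyz [ 41.2 -11.3   0.8] rot [-0.0066 -0.6908 -0.0007]
30
t 13.78 pos [0.3572 0.1904 0.1614] F [ 0.2 -0.5 -2.6] op 0.224 gf 30.0 
 xyz [ 58.9 -11.4   6.6] rot [-6.700e-03 -8.654e-01 -1.000e-04]
45
t 13.78 pos [0.3572 0.1904 0.1614] F [ 0.2 -0.5 -2.6] op 0.224 gf 30.0 
 xyz [ 90.8 -11.4  10.9] rot [-6.9000e-03 -1.1272e+00  8.0000e-04]
```

```bash
python3 -m handwheel '[{"xyz":[5,-6,-4],"delta_rot":[-0.003,-0.17,0],"hand":1},{"xyz":[14,-11,-8.4],"delta_rot":[-0.006,-0.342,0],"hand":1},{"xyz":[24,-11,-7],"delta_rot":[-0.006,-0.48,0],"hand":1},{"xyz":[34,-11,-4],"delta_rot":[-0.006,-0.6,0],"hand":1},{"xyz":[38,-11,-1.5],"delta_rot":[-0.006,-0.65,0],"hand":1}]'
python3 - <<'E'
from h import *
for p,z in((24,.068),(32,.062),(40,.057),(47,.055)):
    delta(*tcp_for([.482,.206,z],2,p))
E
```

```text
time_s: 14.4
position: [0.3948, 0.2026, 0.1752]
tcp_rot: [[0.953, 0.033, -0.302], [0.032, -0.999, -0.009], [-0.302, -0.001, -0.953]]
force: [0.2, 0.3, -1.9]
opening: 0.225
grasp_force: 30.0
t 14.4 pos [0.3948 0.2026 0.1752] F [ 0.2  0.3 -1.9] op 0.225 gf 30.0 
 xyz [ 8.4 -0.4 -0.7] rot [-0.0014 -0.1121 -0.0012]
t 14.4 pos [0.3948 0.2026 0.1752] F [ 0.2  0.3 -1.9] op 0.225 gf 30.0 
 xyz [21.9 -0.4 -9.1] rot [-0.0015 -0.2518 -0.0011]
t 14.4 pos [0.3948 0.2026 0.1752] F [ 0.2  0.3 -1.9] op 0.225 gf 30.0 
 xyz [ 37.   -0.5 -16.7] rot [-0.0015 -0.3914 -0.001 ]
t 14.4 pos [0.3948 0.2026 0.1752] F [ 0.2  0.3 -1.9] op 0.225 gf 30.0 
 xyz [ 50.7  -0.5 -24. ] rot [-0.0016 -0.5136 -0.0009]
```

```bash
python3 -m handwheel '[{"xyz":[8.4,0,-0.7],"delta_rot":[0,-0.112,0],"hand":1},{"xyz":[15,0,-5],"delta_rot":[0,-0.18,0],"hand":1},{"xyz":[22,0,-9],"delta_rot":[0,-0.252,0],"hand":1},{"xyz":[37,0,-16.7],"delta_rot":[0,-0.391,0],"hand":1},{"xyz":[50,0,-24],"delta_rot":[0,-0.51,0],"hand":1}]'
python3 -m handwheel '[{"xyz":[0,0,0],"delta_rot":[0,0,0],"hand":1},{"xyz":[0,0,0],"delta_rot":[0,0,0],"hand":1},{"xyz":[0,0,0],"delta_rot":[0,0,0],"hand":1},{"xyz":[0,0,0],"delta_rot":[0,0,0],"hand":1},{"xyz":[0,0,0],"delta_rot":[0,0,0],"hand":1}]'
python3 - <<'E'
from h import *
w=vision.capture("wrist");cv2.imwrite("pics/w9.png",w[:,:,::-1])
cv2.imwrite("pics/s9.png",vision.capture("scene")[:,:,::-1]);cv2.imwrite("pics/t9.png",vision.capture("top")[:,:,::-1])
g=cv2.cvtColor(w,cv2.COLOR_RGB2GRAY)
# coarse brightness grid of the pan area
print(cv2.resize(g[30:220,200:440],(24,19),interpolation=cv2.INTER_AREA))
E
```

```text
time_s: 15.02
position: [0.4487, 0.2046, 0.1832]
tcp_rot: [[0.684, 0.034, -0.729], [0.024, -0.999, -0.024], [-0.729, -0.001, -0.684]]
force: [-0.2, -0.1, -0.9]
opening: 0.225
grasp_force: 30.0
time_s: 15.65
position: [0.4463, 0.2049, 0.1839]
tcp_rot: [[0.683, 0.035, -0.729], [0.025, -0.999, -0.025], [-0.73, -0.001, -0.684]]
force: [1.3, 1.4, -0.4]
opening: 0.228
grasp_force: 30.0
[[140 143 145 149 156 167 167 169 167 169 168 169 168 194 175 169 170 171
  165 150 140 134 131 157]
 [142 144 140 195 202 203 203 204 204 204 205 205 205 205 205 204 204 203
  202 202 179 137 132 184]
 [143 146 144 193 204 204 205 205 206 206 207 207 207 207 207 207 207 207
  206 206 179 138 144 191]
 [144 147 145 189 203 203 204 199 182 198 205 205 205 205 204 204 204 203
  203 203 174 139 167 192]
 [145 148 149 188 205 204 190 167 167 194 207 207 207 207 207 206 206 206
  206 205 173 141 184 156]
 [146 145 148 181 185 169 164 165 166 200 206 206 206 206 206 206 206 206
  200 202 169 142 138 133]
 [178 149 162 122 164 165 165 166 166 190 206 203 176 201 206 206 206 206
  198 195 145 149 141 162]
 [213 201 
[... 502 characters left out ...]
85 126  93 144 145 145 146 146 146 147 147 147 148 147 147 147 147
  147 127  87 122 146 146]
 [182 183 134  94 144 148 148 148 148 148 148 148 150 149 149 148 148 148
  148 124  84 126 141 141]
 [167 170 139  96 142 149 149 150 150 151 151 158 164 152 151 151 151 151
  151 122  84 127 137 137]
 [171 173 145  98 138 145 146 146 146 147 147 147 147 148 148 148 148 148
  148 117  83 129 134 135]
 [178 178 151 100 131 142 144 141 144 143 142 145 142 146 143 143 146 141
  145 113  84 134 138 138]
 [180 179 156 103 103 101 100  99  99 100 100 100 100 100 100 100 100 100
  100  99  88 135 133 133]
 [183 182 160 147 146 144 144 144 143 125 112 112 112 112 118 128 132 127
  122 122 121 135 141 141]]
```

The pan reads empty: it shows only smooth shadow gradients, and the lip row hasn't moved. I'll level it and raise it clear.

Run:
```python
from h import *
for p,z in((37,.075),(27,.1),(18,.12),(9,.135),(0,.145)): delta(*tcp_for([.482,.206,z],2,p))
```

```text
t 15.8 pos [0.4465 0.2049 0.1837] F [ 1.2  0.7 -0.4] op 0.227 gf 30.0 
 xyz [-20.6   0.1   5. ] rot [-0.0006  0.1728  0.0006]
t 15.8 pos [0.4465 0.2049 0.1837] F [ 1.2  0.7 -0.4] op 0.227 gf 30.0 
 xyz [-44.5   0.1  10.2] rot [-0.0006  0.3473  0.0006]
t 15.8 pos [0.4465 0.2049 0.1837] F [ 1.2  0.7 -0.4] op 0.227 gf 30.0 
 xyz [-60.8   0.1  17.1] rot [-7.000e-04  5.044e-01  5.000e-04]
t 15.8 pos [0.4465 0.2049 0.1837] F [ 1.2  0.7 -0.4] op 0.227 gf 30.0 
 xyz [-70.2   0.1  27.5] rot [-7.000e-04  6.615e-01  5.000e-04]
t 15.8 pos [0.4465 0.2049 0.1837] F [ 1.2  0.7 -0.4] op 0.227 gf 30.0 
 xyz [-72.8   0.1  40.7] rot [-8.000e-04  8.186e-01  4.000e-04]
```

```bash
python3 -m handwheel '[{"xyz":[-20.6,0,5],"delta_rot":[0,0.173,0],"hand":1},{"xyz":[-44.5,0,10],"delta_rot":[0,0.347,0],"hand":1},{"xyz":[-61,0,17],"delta_rot":[0,0.504,0],"hand":1},{"xyz":[-70,0,27.5],"delta_rot":[0,0.66,0],"hand":1},{"xyz":[-73,0,41],"delta_rot":[0,0.819,0],"hand":1}]'
python3 - <<'E'
from h import *
delta([.463,.013,.2],pose(-2))
E
```

```text
time_s: 16.42
position: [0.3661, 0.2017, 0.2093]
tcp_rot: [[0.999, 0.035, 0.006], [0.035, -0.999, 0.001], [0.006, -0.001, -1.0]]
force: [-0.5, 0.0, -1.7]
opening: 0.226
grasp_force: 30.0
t 16.43 pos [0.3661 0.2017 0.2093] F [-0.5  0.  -1.7] op 0.226 gf 30.0 
 xyz [ 90.2 192.    9.7] rot [-0.001  -0.0062  0.0699]
```

```bash
python3 -m handwheel '[{"xyz":[20,42,0],"delta_rot":[0,-0.006,0.02],"hand":1},{"xyz":[42,90,3],"delta_rot":[0,-0.006,0.04],"hand":1},{"xyz":[64,138,6],"delta_rot":[0,-0.006,0.07],"hand":1},{"xyz":[84,180,9],"delta_rot":[0,-0.006,0.07],"hand":1},{"xyz":[90,192,9],"delta_rot":[0,-0.006,0.07],"hand":1}]'
python3 -m handwheel '[{"xyz":[0,0,30],"delta_rot":[0,0,0],"hand":1},{"xyz":[0,0,70],"delta_rot":[0,0,0],"hand":1},{"xyz":[0,0,105],"delta_rot":[0,0,0],"hand":1},{"xyz":[0,0,122],"delta_rot":[0,0,0],"hand":1},{"xyz":[0,0,126],"delta_rot":[0,0,0],"hand":1}]'
python3 - <<'E'
from h import *
delta([.463,.013,.0635],pose(-2))
E
```

```text
time_s: 17.05
position: [0.4642, 0.0109, 0.1992]
tcp_rot: [[0.999, -0.038, -0.006], [-0.038, -0.999, 0.0], [-0.006, -0.0, -1.0]]
force: [-0.0, -0.0, -1.3]
opening: 0.221
grasp_force: 30.0
time_s: 17.68
position: [0.4611, 0.0142, 0.0724]
tcp_rot: [[0.999, -0.034, -0.01], [-0.034, -0.999, 0.002], [-0.01, -0.001, -1.0]]
force: [0.4, 0.3, -1.2]
opening: 0.228
grasp_force: 30.0
t 17.68 pos [0.4611 0.0142 0.0724] F [ 0.4  0.3 -1.2] op 0.228 gf 30.0 
 xyz [2.  1.1 8.9] rot [-0.0014  0.01    0.0006]
```

```bash
python3 -m handwheel '[{"xyz":[0,0,2],"delta_rot":[0,0.01,0],"hand":1},{"xyz":[0,0,4],"delta_rot":[0,0.01,0],"hand":1},{"xyz":[0,0,5],"delta_rot":[0,0.01,0],"hand":1},{"xyz":[0,0,6],"delta_rot":[0,0.01,0],"hand":1},{"xyz":[0,0,6],"delta_rot":[0,0.01,0],"hand":1}]'
python3 -c "
from h import *
delta([.463,.013,.0635],pose(-2))"
```

```text
time_s: 18.3
position: [0.463, 0.0132, 0.0676]
tcp_rot: [[0.999, -0.035, 0.005], [-0.035, -0.999, 0.0], [0.005, -0.0, -1.0]]
force: [0.1, 0.3, -0.7]
opening: 0.223
grasp_force: 30.0
t 18.3 pos [0.463  0.0132 0.0676] F [ 0.1  0.3 -0.7] op 0.223 gf 30.0 
 xyz [-0.   0.3  4.1] rot [-0.0004 -0.0049 -0.0002]
```

```bash
python3 -m handwheel '[{"xyz":[0,0,1],"delta_rot":[0,-0.004,0],"hand":1},{"xyz":[0,0,2],"delta_rot":[0,-0.004,0],"hand":1},{"xyz":[0,0,3],"delta_rot":[0,-0.004,0],"hand":1},{"xyz":[0,0,3.5],"delta_rot":[0,-0.004,0],"hand":1},{"xyz":[0,0,3.5],"delta_rot":[0,-0.004,0],"hand":1}]'
python3 -c "
from h import *
delta([.463,.013,.0635],pose(-2))"
```

```text
time_s: 18.92
position: [0.4629, 0.0133, 0.0639]
tcp_rot: [[0.999, -0.035, 0.0], [-0.035, -0.999, 0.001], [0.0, -0.001, -1.0]]
force: [-0.1, 0.2, -0.5]
opening: 0.226
grasp_force: 30.0
t 18.93 pos [0.4629 0.0133 0.0639] F [-0.1  0.2 -0.5] op 0.226 gf 30.0 
 xyz [0.2 0.3 0.4] rot [-0.0005 -0.0004 -0.0001]
```

Nearly at contact. I'll go 1.5 mm more in small increments, watching the force.

```bash
python3 -m handwheel '[{"xyz":[0,0,0.4],"delta_rot":[0,0,0],"hand":1},{"xyz":[0,0,0.8],"delta_rot":[0,0,0],"hand":1},{"xyz":[0,0,1.2],"delta_rot":[0,0,0],"hand":1},{"xyz":[0,0,1.2],"delta_rot":[0,0,0],"hand":1},{"xyz":[0,0,1.2],"delta_rot":[0,0,0],"hand":1}]'
```

```text
time_s: 19.55
position: [0.4626, 0.0133, 0.0633]
tcp_rot: [[0.999, -0.035, 0.0], [-0.035, -0.999, 0.0], [0.0, -0.0, -1.0]]
force: [-2.1, -0.4, 6.2]
opening: 0.228
grasp_force: 30.0
```

Contact at 6 N. I'll open, wait for the fingers, and withdraw straight up.

```bash
python3 -m handwheel '[{"xyz":[0,0,-0.5],"delta_rot":[0,0,0],"hand":-1},{"xyz":[0,0,-0.5],"delta_rot":[0,0,0],"hand":-1},{"xyz":[0,0,-0.5],"delta_rot":[0,0,0],"hand":-1},{"xyz":[0,0,-0.5],"delta_rot":[0,0,0],"hand":-1},{"xyz":[0,0,-0.5],"delta_rot":[0,0,0],"hand":-1}]'
python3 -m handwheel '[{"xyz":[0,0,0],"delta_rot":[0,0,0],"hand":-1},{"xyz":[0,0,0],"delta_rot":[0,0,0],"hand":-1},{"xyz":[0,0,-20],"delta_rot":[0,0,0],"hand":-1},{"xyz":[0,0,-60],"delta_rot":[0,0,0],"hand":-1},{"xyz":[0,0,-110],"delta_rot":[0,0,0],"hand":-1}]'
python3 -m handwheel '[{"xyz":[0,0,-20],"delta_rot":[0,0,0],"hand":-1},{"xyz":[0,40,-30],"delta_rot":[0,0,0],"hand":-1},{"xyz":[0,95,-40],"delta_rot":[0,0,0],"hand":-1},{"xyz":[-20,150,-40],"delta_rot":[0,0,0],"hand":-1},{"xyz":[-50,200,-40],"delta_rot":[0,0,0],"hand":-1}]' >/dev/null
python3 -m handwheel '[{"xyz":[-20,55,0],"delta_rot":[0,0,0],"hand":-1},{"xyz":[-40,110,0],"delta_rot":[0,0,0],"hand":-1},{"xyz":[-60,165,0],"delta_rot":[0,0,0],"hand":-1},{"xyz":[-80,220,0],"delta_rot":[0,0,0],"hand":-1},{"xyz":[-100,275,0],"delta_rot":[0,0,0],"hand":-1}]'
python3 - <<'E'
from h import *
im=vision.capture("top");cv2.imwrite("pics/t10.png",im[:,:,::-1]);sc=vision.capture("scene");cv2.imwrite("pics/s10.png",sc[:,:,::-1])
for n,a in(("top",im),("scene",sc)):
    o=cv2.imread(f"pics/{n}0.png")[:,:,::-1];d=cv2.absdiff(a,o).max(2)
    d=cv2.morphologyEx((d>45).astype(np.uint8),cv2.MORPH_OPEN,np.ones((2,2)))
    print(n,[(s[:5].tolist()) for s,c,_ in blobs(d,12)])
a=im[185:270,360:428];print("tray max",[(s[4],c.round(0)) for s,c,_ in blobs(a.min(2)>110,3)])
E
```

```text
time_s: 20.18
position: [0.463, 0.0133, 0.0632]
tcp_rot: [[0.999, -0.035, 0.001], [-0.035, -0.999, 0.0], [0.001, -0.001, -1.0]]
force: [-0.6, 0.2, -0.3]
opening: 0.707
grasp_force: 0.0
time_s: 20.8
position: [0.462, 0.0134, 0.1737]
tcp_rot: [[0.999, -0.035, -0.002], [-0.035, -0.999, 0.001], [-0.002, -0.001, -1.0]]
force: [0.4, -0.3, -0.8]
opening: 0.999
grasp_force: 0.0
time_s: 22.05
position: [0.2952, -0.4577, 0.2128]
tcp_rot: [[0.999, -0.036, 0.001], [-0.036, -0.999, 0.001], [0.001, -0.001, -1.0]]
force: [0.6, -1.2, 0.3]
opening: 1.002
grasp_force: 0.0
top [[393, 199, 8, 7, 48], [385, 203, 7, 7, 45], [375, 204, 8, 8, 50], [396, 211, 8, 8, 48], [387, 213, 8, 7, 46], [377, 214, 8, 8, 48], [254, 243, 18, 11, 95], [314, 244, 204, 94, 6542], [261, 255, 10, 7, 55], [542, 259, 98, 221, 11209], [318, 272, 2, 6, 12], [325, 274, 2, 6, 12], [505, 286, 96, 75, 2525], [519, 288, 4, 4, 15], [523, 292, 12, 6, 34], [322, 318, 101, 48, 1088], [420, 330, 78, 22, 593], [485, 334, 22, 10, 105], [413, 341, 10, 13, 70], [375, 345, 38, 13, 300], [271, 347, 38, 82, 1437], [454, 348, 9, 4, 19], [337, 351, 
[... 370 characters left out ...]
 14, 7, 5, 23], [0, 19, 125, 302, 18366], [183, 19, 4, 4, 13], [204, 30, 59, 96, 1743], [10, 35, 9, 7, 33], [115, 57, 7, 6, 22], [98, 61, 33, 43, 281], [41, 62, 7, 4, 20], [167, 67, 5, 7, 17], [132, 74, 8, 2, 16], [141, 74, 7, 2, 14], [187, 115, 64, 30, 888], [374, 191, 7, 4, 17], [360, 197, 9, 7, 43], [371, 197, 6, 8, 25], [128, 210, 65, 29, 786], [0, 238, 22, 56, 714], [156, 258, 11, 10, 28], [303, 312, 10, 10, 81], [315, 318, 9, 10, 78], [295, 321, 10, 11, 78], [308, 328, 9, 11, 80], [289, 331, 10, 10, 81], [304, 339, 10, 11, 84], [0, 344, 62, 53, 280], [0, 390, 46, 49, 1091]]
tray max [(np.int32(52), array([7., 1.])), (np.int32(42), array([63.,  3.])), (np.int32(283), array([ 3., 68.]))]
```

The image differences show all six pellet spots cleared from the tray and new objects only inside the cooler. The scoop is back at its starting pose, and the bottles and jar are unchanged in both views.

```bash
python3 -c "
from rig import workorder
print(workorder.hand_in())"
```

```text
the job is handed in; nothing more can be done
None
```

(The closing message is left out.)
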